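# Pulse the bedside coffee grinder

### The arm

A 6-joint arm with a two-finger parallel gripper is mounted at the origin on the work surface. World frame = base frame: x ahead of the robot, y to its left, z up, the work surface at z = 0. Lengths are in mm, angles in rad, forces in N, time in s.
With the tool pointing down it reaches from about 250 to 775 mm from the base axis. Payload 4 kg.
Tool frame: the origin (TCP) lies midway between the tips of the shut fingers; the grasp point (between the pads) lies 19 mm behind it; z points along the fingers, y is the line along which they close (so a half turn about z gives the same grasp; the last joint's range is limited). The gripper opens to 94 mm and grips with 3 to 60 N. Pads are 16 mm wide; open, the fingers measure 119 mm over their backs; the gripper's body (75 mm by 177 mm) begins 78 mm behind the grasp point.
Start: joints at [-1.441, 0.087, 1.371, -0, 1.684, -0.103], TCP at [126.883, -535.183, 205.506] pointing down, gripper open.
Joint ranges: [-3.1, 3.1], [-0.76, 2.03], [0.27, 2.55], [-1.08, 4.22], [0.17, 2.65], [-2.57, 2.57]. Speed limits (rad/s): [2.79, 2.79, 3.14, 3.14, 3.14, 3.14].

### API

Orientations are given as a rotation vector (axis times angle).
In Python, from cell import robot, capture gives the robot as it stands. The module is installed in compiled form; this text tells all that it offers.
- The arm moves only by the shell command python3 -m handwheel 'ROWS' [FORCE]. ROWS is JSON, a list that holds one entry, the list of rows, each a list of 7 numbers: the shift along the tool's x, y, z in m, then the turn, a rotation vector about the tool's x, y, z in rad, then the closure, from 0 (fully open) to 1 (shut). A call has 1 to 5 rows; each row is the pose to reach, as a shift and turn from the pose commanded when the call began, along the tool's axes at that moment; what a row does not reach only later rows make up. A row lasts 1/12 s, in which the tool goes at most 41.7 mm and 7.16 degrees, less where a joint would pass 70% of its speed; a pose out of reach is approached as far as the arm can. A call with a gripper value outside its range is refused whole. The fingers move at their own pace and stop on an object; FORCE is the grip in N (left out, the last holds). Time passes only in rows, so rows that repeat a pose let the fingers close. It gives the time, the measured TCP pose, the force, the opening and the grip force at its end, in the units of the state.
- robot.read_state(): the state, without advancing time (a new reading comes with each control period).
- capture(name): name is "side" or "top"; returns a dict with "pixels" (420x560x3 uint8, red, green, blue), "intrinsics" (3x3 intrinsics, pixels), "k1" (the pictures are not rectified: a ray, as slopes to the right and down, at radius r is drawn at 1 + k1 r^2 times it, then the intrinsics apply), "origin" and "rotation" of the camera in the world. Camera axes: x right, y up, looking along -z (the intrinsics and any distortion apply to the point x, -y, -z); pixel columns grow to the right and rows downward; lengths in mm; the calibration is good to about 2 mm. A picture is of the moment at which its call begins. There is no depth.
- robot.sign_off(): hands the job in; it is judged then, once.
The state is a dict: "time_s": time; "joint_pos": joint angles; "qvel": joint speeds; "joint_torque": joint torques, N m; "position": TCP position; "eef_rot": TCP orientation; "wrist_force": force on the tool from outside, world axes, zero at the start; "torque": the same for the moment, N m; "grip_width": finger opening in mm; "finger_force": force on a finger pad.
Only numpy, scipy, OpenCV 4.12 (cv2) and the standard library are available. Lean on these libraries where they do the work, as an engineer would, in place of code of your own. Each camera call takes 0.05 s, during which the arm holds its last target. There are 200 camera calls.

### The job

The coffee grinder beside the bed is loaded: fit its loose smoky lid, lowering it so that its two lugs drop through the gaps in the grinder's collar (white marks) and the rim sits flush, then twist it clockwise (seen from above) against its spring until its pointers stand at the green pulse marks halfway round, and do not go on through the click at the red marks. Finish while holding: the lid springs back when let go, so the program ends with the gripper still holding the lid steady at the green marks. Leave the other things on the top where they stand.

Things in the scene. Friction and masses are not known exactly. Their poses are not given: they have to be found in the camera images.
- grinder: Lidless coffee grinder on suction feet (does not shift): black base, steel sleeve, black collar, 100 to 108 mm in diameter, 112 mm tall. Origin: centre of its underside, z up. Same every half turn. Clockwise (from above) from each white mark on the collar: a green mark at 0.6 rad (pulse), a red one at 1.2 rad (lock). Lid fitted: the lid's origin lies on the axis, 96 mm above this one.
- grinder_mouth (a point): Centre of the collar's top, 112 mm above the table. Ledge (flange) inside the collar: 76 mm inner diameter, 5 mm thick, level with the top; the lid's rim rests on it. Its two gaps, 14 mm wide, lie opposite each other on the grinder's own +x and -x sides, by the white marks. Below the ledge the lugs can travel clockwise only.
- lid: Loose grinder lid, smoky plastic, about 0.12 kg, upright, 74 mm tall. Origin: centre of its underside, z up. Skirt 72 mm in diameter to z = 16 mm (lowest 6 mm taper to 62), rim 89 mm at z = 16 to 20. Two lugs on the skirt at its own +x and -x sides, 84 mm over both, 7 mm wide, z = 4 to 9.5 mm; white pointers above them on the rim. Same every half turn, fits either way round.
- lid_grip (a point): Middle of the black grip bar on the lid's dome, 60 mm above the lid's origin. Bar 62 mm long along the lid's x (in line with the lugs, white strip on each end), 18 mm wide along its y (pinch it across this), from z = 46 to 74 mm; the dome's top around it is flat, 68 mm in diameter.
- pulse_ring (a joint): Sprung ring in the collar that the lid's lugs push round. 0 at rest, grows (rad) as the lid turns clockwise from above: lid's turn from the white marks less about 0.1. 0.5 at the green marks; it pushes back with about 0.2 N m all the way. From about 0.72 the lugs ride over sprung balls (a clear extra resistance), click past them at 0.9 to 1, and the lid is locked by 1.1 (red marks).
- mug: Blue mug, 80 mm in diameter, 92 mm tall, a handle on its +y side; origin at the centre of its underside. A bystander.
- tin: Brown coffee tin with a steel lid, 79 mm in diameter, 112 mm tall; origin at the centre of its underside. A bystander.
- sugar_jar: Glass sugar jar with a wooden lid, 74 mm in diameter, 89 mm tall; origin at the centre of its underside. A bystander.
- books: Two stacked paperbacks, 137 by 204 mm, 56 mm high; origin at the centre of the underside. A bystander.
- clock: White alarm clock, 45 by 85 mm, 90 mm tall; origin at the centre of its underside. A bystander.
Mind the look-alikes: they are no part of the job. Leave any purple or turquoise look-alike of the lid alone. What is shaped like the grinder but orange is not meant.

How it is judged:
By the outcome, as a careful person would: the job done as asked, in the order asked, and still so for the second after the job is handed in, while the arm keeps its last pose, push and grip.
It also fails if it takes over 40 s, if anything falls off the work surface, if the arm or the gripper's body presses on something with over 40 N, if the wrist force passes 120 N, or if a joint passes its speed limit or range.

## Working session

There is one attempt and no reset: what is moved stays moved. The work goes in short steps, Python scripts to look and compute and a shell command to move; the robot and the scene stay as the last step left them, time stands still between calls to the robot, and variables do not carry over. Pictures are saved under pics/ and viewed, at most 10 in all, crops included, and the job is handed in when it is done.

```bash
mkdir -p pics
cat > h.py <<'E'
import numpy as np, cv2
from cell import robot, capture
from scipy.spatial.transform import Rotation as R
def cast(c,u,v,z):
    K=np.array(c["intrinsics"]);k=c["k1"]
    p=np.array([(u-K[0,2])/K[0,0],(v-K[1,2])/K[1,1]]);q=p.copy()
    for _ in range(20): q=p/(1+k*(q@q))
    d=np.array(c["rotation"])@np.array([q[0],-q[1],-1]);o=np.array(c["origin"])
    return o+d*(z-o[2])/d[2]
def proj(c,P):
    K=np.array(c["intrinsics"]);q=np.array(c["rotation"]).T@(np.array(P,float)-np.array(c["origin"]))
    s=np.array([q[0],-q[1]])/-q[2]; s=s*(1+c["k1"]*(s@s))
    return K[0,0]*s[0]+K[0,2],K[1,1]*s[1]+K[1,2]
def save(n,img): cv2.imwrite("pics/"+n,cv2.cvtColor(img,cv2.COLOR_RGB2BGR))
E
python3 - <<'E'
from h import *
a=capture("top");b=capture("side")
np.save("top.npy",a,allow_pickle=True)
save("top1.png",a["pixels"]);save("side1.png",b["pixels"])
for c in(a,b): print(c["intrinsics"],c["k1"],c["origin"],c["rotation"])
s=robot.read_state();print(s)
E
```

```text
[[440.81132203   0.         277.35875165]
 [  0.         440.81132203 210.85679551]
 [  0.           0.           1.        ]] -0.05324694539145294 [ 510.41245522  -39.15163009 1155.08044896] [ 0.06297342 -0.04541286 -1.54423435]
[[495.7562316    0.         276.41191944]
 [  0.         495.7562316  212.38529192]
 [  0.           0.           1.        ]] 0.012622288014083877 [506.25262451 743.9420667  984.37912631] [ 0.0551748  -1.08973188 -2.90212615]
{'time_s': 0.1, 'joint_pos': array([-1.44109264e+00,  8.79133150e-02,  1.37206289e+00,  1.50873479e-05,
        1.68357015e+00, -1.03072522e-01]), 'qvel': array([-1.42667965e-03, -2.24995188e-03, -3.08677924e-03,  1.19286440e-03,
        1.85561242e-03,  1.36433857e-05]), 'joint_torque': array([ 2.55426865e-03, -3.41254771e+01, -3.03300941e+01,  7.20363809e-02,
        3.04265250e-02, -1.01689791e-04]), 'position': array([ 126.828254  , -534.69535754,  204.42399592]), 'eef_rot': array([-3.11839753e+00, -3.64594812e-01,  1.73028226e-05]), 'wrist_force': array([-0.36724777, -0.1148746 , -0.44968143]), 'torque': array([0.00521784, 0.01328665, 0.0145067 ]), 'finger_force': 0.0, 'grip_width': 94.160969883602}
```

View pics/top1.png

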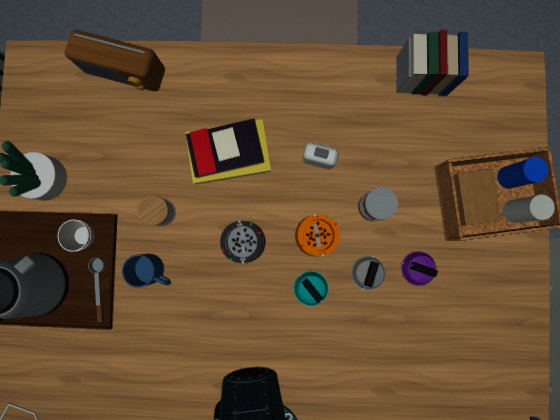

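View pics/side1.png

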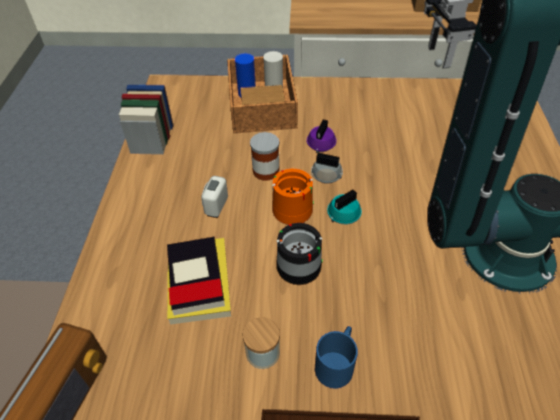

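Top picture: the lid candidates are smoky grey at (369,273), turquoise at (311,289) and purple at (419,268). The smoky one fits the description. The grinder candidates are black and steel at (243,241) and orange at (318,235); the black one fits. Next: one enlarged crop to confirm, plus measurements.

```bash
sed -i 's/np.array(c\["rotation"\])/R.from_rotvec(np.array(c["rotation"])).as_matrix()/g' h.py
python3 - <<'E'
from h import *
a=np.load("top.npy",allow_pickle=True).item();im=a["pixels"]
save("crop1.png",np.hstack([cv2.resize(im[205:280,205:280],(390,390),interpolation=3),cv2.resize(im[235:310,332:407],(390,390),interpolation=3)]))
g=cv2.cvtColor(im,cv2.COLOR_RGB2GRAY);hsv=cv2.cvtColor(im,cv2.COLOR_RGB2HSV)
# bar: dark blob near (371,273)
m=np.zeros_like(g);m[250:296,348:391]=(g[250:296,348:391]<45)
n,l,st,ce=cv2.connectedComponentsWithStats(m)
for i in range(1,n):
  if st[i,4]>40:
    pts=np.argwhere(l==i)[:,::-1].astype(np.float32);r=cv2.minAreaRect(pts);bx=cv2.boxPoints(r)
    w=np.array([cast(a,*p,74)[:2] for p in bx]);print("bar",st[i],r,w.mean(0),w.round(0).tolist())
# grinder marks
x0,y0=205,205;H=hsv[205:280,205:280];G=im[205:280,205:280].astype(int)
for nm,mm in(("green",(H[...,0]>40)&(H[...,0]<85)&(H[...,1]>120)&(H[...,2]>60)),("red",((H[...,0]<8)|(H[...,0]>172))&(H[...,1]>150)&(H[...,2]>60)),("white",(H[...,2]>170)&(H[...,1]<60))):
  n,l,st,ce=cv2.connectedComponentsWithStats(mm.astype(np.uint8))
  for i in range(1,n):
    if st[i,4]>1:
      c=ce[i]+[x0,y0];print(nm,st[i,4],c.round(1),cast(a,*c,112)[:2].round(1))
E
```

```text
bar [364 261  15  26 217] ((371.0660095214844, 273.5188903808594), (8.653715133666992, 25.411705017089844), 15.945395469665527) [ 438.03684506 -258.43597064] [[411.0, -240.0], [471.0, -256.0], [465.0, -277.0], [406.0, -261.0]]
green 5 [250.6 223.8] [550.3  36.1]
green 6 [230.5 259. ] [465.9  81.1]
green 2 [245.  262.5] [458.7  46.6]
red 8 [259.1 232.1] [531.1  15.3]
red 8 [222.5 250. ] [486.6 100.7]
```

View pics/crop1.png

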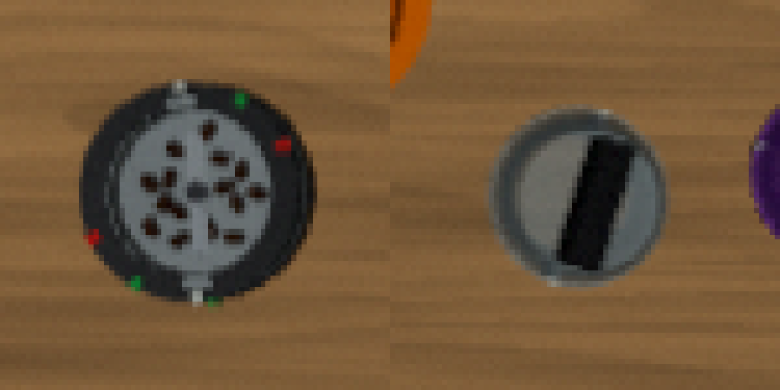

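The crop confirms it: the left half shows the grinder with white marks near crop (178,86) and (197,297) and green and red marks clockwise of them. The right half shows the smoky lid, its bar running along white pointers at (603,112) and (555,283).
Grinder centre ≈ (508.5, 58.3), gap direction ≈ +6.2°. Lid ≈ (438, -260), bar at ≈ -14.9°.

```bash
python3 -m handwheel '[[[0.0366,-0.0198,0,0,0,0.098,0],[0.0732,-0.0396,0,0,0,0.197,0.2],[0.1098,-0.0594,0,0,0,0.295,0.4],[0.1464,-0.0792,0,0,0,0.394,0.4],[0.183,-0.099,0,0,0,0.492,0.4]]]' 15
```

```text
time_s: 0.52
position: [282.9, -395.0, 205.0]
eef_rot: [-3.113, 0.415, 0.001]
wrist_force: [1.4, -0.3, -0.5]
grip_width: 70.8
finger_force: 0.0
```

```bash
python3 -m handwheel '[[[0.023,-0.0344,0,0,0,0,0.4],[0.046,-0.0688,0,0,0,0,0.4],[0.0692,-0.103,0,0,0,0,0.4],[0.092,-0.138,0,0,0,0,0.4],[0.115,-0.172,0,0,0,0,0.4]]]'; python3 -c "
from h import *
s=robot.read_state();print(s['joint_pos'],R.from_rotvec(s['eef_rot']).as_matrix().round(4))"
```

```text
time_s: 0.93
position: [438.3, -257.9, 205.1]
eef_rot: [-3.115, 0.406, 0.001]
wrist_force: [0.1, -1.0, 0.3]
grip_width: 56.4
finger_force: 0.0
[-6.43321690e-01 -4.84810482e-03  1.46691719e+00 -1.46030089e-04
  1.68006978e+00  1.18653810e+00] [[ 9.666e-01 -2.562e-01 -5.000e-04]
 [-2.562e-01 -9.666e-01  2.000e-04]
 [-6.000e-04 -1.000e-04 -1.000e+00]]
```

```bash
python3 -m handwheel '[[[0,0.001,0.035,0,0,0,0.4],[0,0.002,0.07,0,0,0,0.4],[0,0.002,0.105,0,0,0,0.4],[0,0.002,0.135,0,0,0,0.4],[0,0.002,0.145,0,0,0,0.4]]]'
python3 - <<'E'
from h import *
b=capture("side");save("side2.png",cv2.resize(b["pixels"][90:240,230:430],(800,600),interpolation=3))
s=robot.read_state();print(s['position'])
E
```

```text
time_s: 1.35
position: [433.5, -259.0, 54.5]
eef_rot: [-3.11, 0.404, 0.015]
wrist_force: [-0.8, 0.3, -0.0]
grip_width: 56.7
finger_force: 0.0
[ 433.58279319 -259.19566147   54.74162142]
```

View pics/side2.png

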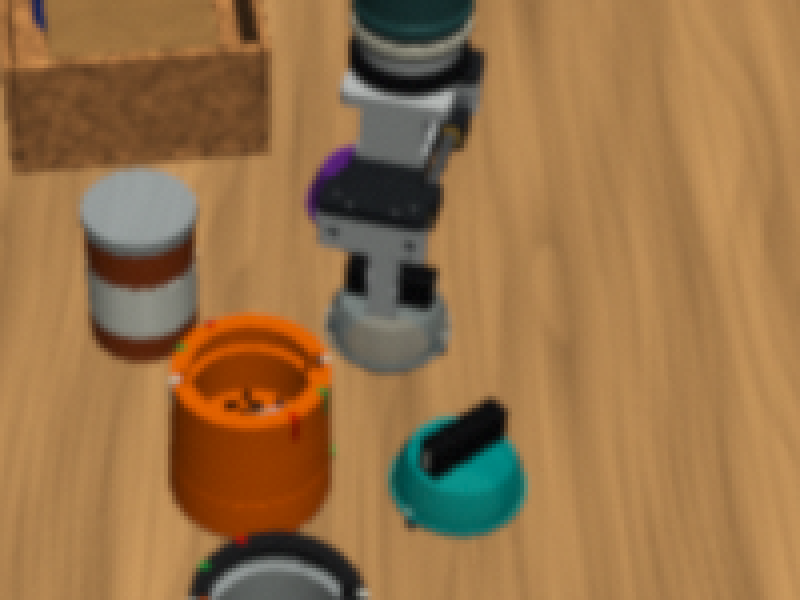

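The side view shows the near finger at crop (385,290), over the lid and the middle of the bar. The smoky lid is at (388,330), with the bar's ends visible at (355,275) and (418,285). I'll settle and see whether the 4 mm x offset persists.

```bash
python3 -m handwheel '[[[0,0,0.004,0,0,0,0.4],[0,0,0.004,0,0,0,0.4],[0,0,0.004,0,0,0,0.4]]]'
```

```text
time_s: 1.65
position: [438.1, -262.9, 58.8]
eef_rot: [3.113, -0.406, 0.006]
wrist_force: [-0.0, -0.1, 0.8]
grip_width: 56.7
finger_force: 0.0
```

```bash
python3 -m handwheel '[[[0,-0.002,0.003,0,0,0,0.4],[0,-0.002,0.006,0,0,0,0.4],[0,-0.002,0.006,0,0,0,0.8],[0,-0.002,0.006,0,0,0,1],[0,-0.002,0.006,0,0,0,1]]]' 40
```

```text
time_s: 2.07
position: [437.4, -260.0, 50.7]
eef_rot: [3.115, -0.406, 0.001]
wrist_force: [-0.7, 0.0, 0.1]
grip_width: 39.9
finger_force: 0.0
```

```bash
python3 -m handwheel '[[[0,0,0,0,0,0,1],[0,0,0,0,0,0,1],[0,0,0,0,0,0,1],[0,0,0,0,0,0,1]]]' 40
```

```text
time_s: 2.4
position: [437.3, -260.0, 50.4]
eef_rot: [3.115, -0.406, -0.0]
wrist_force: [-0.6, 0.0, -0.7]
grip_width: 17.4
finger_force: 40.0
```

```bash
python3 -m handwheel '[[[0,0,-0.015,0,0,0,1],[0,0,-0.045,0,0,0,1],[0,0,-0.08,0,0,0,1],[0,0,-0.115,0,0,0,1],[0,0,-0.14,0,0,0,1]]]'
```

```text
time_s: 2.82
position: [437.8, -260.2, 193.5]
eef_rot: [3.114, -0.406, 0.004]
wrist_force: [0.6, -0.8, -0.6]
grip_width: 17.5
finger_force: 40.0
```

```bash
python3 -m handwheel '[[[-0.001,-0.02,0,0,0,-0.07,1],[-0.002,-0.053,0,0,0,-0.15,1],[-0.004,-0.09,0,0,0,-0.23,1],[-0.005,-0.126,0,0,0,-0.3,1],[-0.0067,-0.1629,0,0,0,-0.368,1]]]'
```

```text
time_s: 3.23
position: [472.5, -99.3, 190.2]
eef_rot: [-3.137, -0.174, 0.0]
wrist_force: [0.3, -0.4, -1.6]
grip_width: 17.8
finger_force: 40.0
```

```bash
python3 -m handwheel '[[[0.012,-0.036,0,0,0,0,1],[0.024,-0.072,0,0,0,0,1],[0.036,-0.108,0,0,0,0,1],[0.046,-0.138,0,0,0,0,1],[0.0522,-0.1544,0,0,0,0,1]]]';python3 -m handwheel '[[[0,0,0,0,0,0,1],[0,0,0,0,0,0,1],[0,0,0,0,0,0,1],[0,0,0,0,0,0,1]]]'
```

```text
time_s: 3.65
position: [507.6, 62.1, 190.0]
eef_rot: [-3.135, -0.176, 0.001]
wrist_force: [-0.2, -0.4, -1.3]
grip_width: 17.7
finger_force: 40.0
time_s: 3.98
position: [507.5, 57.4, 190.3]
eef_rot: [3.137, 0.168, -0.001]
wrist_force: [-0.2, 0.4, -1.1]
grip_width: 17.6
finger_force: 40.0
```

```bash
python3 -m handwheel '[[[0,0,0.008,0,0,0,1],[0,0,0.017,0,0,0,1],[0,0,0.017,0,0,0,1],[0,0,0.017,0,0,0,1]]]'
python3 - <<'E'
from h import *
b=capture("side");s=robot.read_state();print(s['position'])
im=cv2.resize(b["pixels"][195:295,233:366],(798,600),interpolation=3)
# predicted points: lid pointers, lug ends (red dots), collar gaps (cyan)
p=s['position'];th=np.radians(6.15);d=np.array([np.cos(th),np.sin(th),0])
for sg in(1,-1):
  for P,col in((p+sg*44.5*d+[.7,0,-30.4],(255,0,0)),(np.array([508.5,58.3,112])+sg*48*d,(0,255,255))):
    u,v=proj(b,P);cv2.circle(im,(int((u+.5-233)*6),int((v+.5-195)*6)),4,col,-1);print(u,v)
save("side3.png",im)
E
```

```text
time_s: 4.32
position: [506.9, 57.9, 172.0]
eef_rot: [-3.137, -0.169, 0.005]
wrist_force: [0.3, -0.1, -0.8]
grip_width: 17.9
finger_force: 40.0
[507.33451448  58.07543821 172.73532287]
278.53673387705214 231.11149519358491
276.9697843095531 239.83983048665618
319.1218066564371 228.85168597264303
319.8508400508641 237.4357346068593
```

View pics/side3.png

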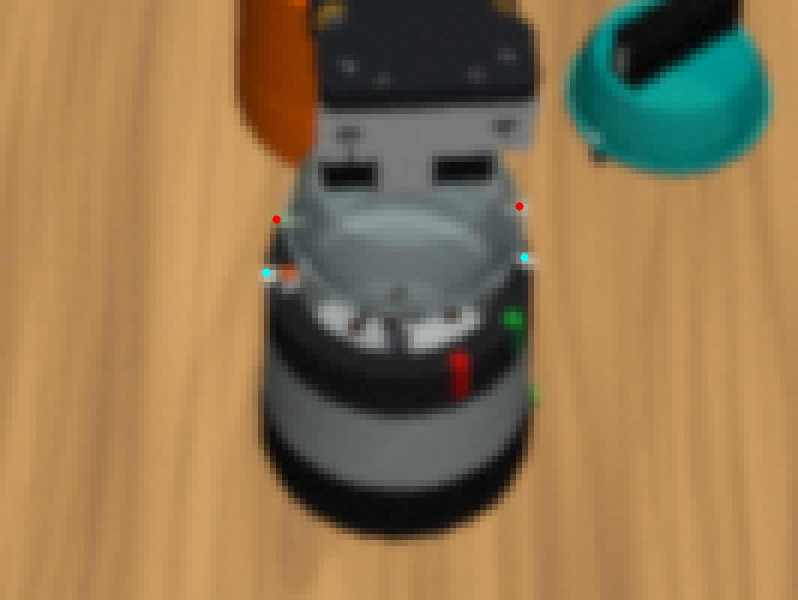

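The lid hangs over the collar. Its pointers at (285,216) and (520,207) are in line with the collar's white marks at (272,275) and (527,260), so the lid and grinder offsets agree within about 1–2 mm. Lowering gently.

```bash
python3 -m handwheel '[[[0,0,0.004,0,0,0,1],[0,0,0.008,0,0,0,1],[0,0,0.012,0,0,0,1],[0,0,0.015,0,0,0,1],[0,0,0.015,0,0,0,1]]]'
```

```text
time_s: 4.78
position: [507.2, 58.5, 157.3]
eef_rot: [-3.137, -0.171, 0.003]
wrist_force: [-0.2, 0.6, -1.3]
grip_width: 17.7
finger_force: 40.0
```

```bash
python3 -m handwheel '[[[0,0,0.003,0,0,0,1],[0,0,0.006,0,0,0,1],[0,0,0.008,0,0,0,1],[0,0,0.008,0,0,0,1]]]'
```

```text
time_s: 5.12
position: [507.4, 58.5, 149.8]
eef_rot: [3.137, 0.171, -0.002]
wrist_force: [0.4, -0.1, -1.3]
grip_width: 17.4
finger_force: 40.0
```

Lugs are already below the collar's top with no contact. Down to a light seat.

```bash
python3 -m handwheel '[[[0,0,0.0015,0,0,0,1],[0,0,0.003,0,0,0,1],[0,0,0.004,0,0,0,1],[0,0,0.004,0,0,0,1]]]'; python3 -c "
from h import *
print(robot.read_state()['torque'])"
```

```text
time_s: 5.45
position: [507.8, 58.5, 146.5]
eef_rot: [3.137, 0.171, 0.0]
wrist_force: [0.4, 0.6, -1.8]
grip_width: 17.9
finger_force: 40.0
[ 0.07414101  0.0109543  -0.08355157]
```

```bash
python3 -m handwheel '[[[0,0,0.001,0,0,0,1],[0,0,0.0015,0,0,0,1],[0,0,0.0015,0,0,0,1]]]'; python3 -c "
from h import *
print(robot.read_state()['torque'])"
```

```text
time_s: 5.7
position: [508.0, 58.4, 146.3]
eef_rot: [3.137, 0.171, 0.002]
wrist_force: [-2.0, -1.2, 5.2]
grip_width: 17.9
finger_force: 40.0
[0.12982203 0.45129477 0.07608173]
```

The rim sits flush: TCP is 146.3 against 146.4 expected, with a 5 N seat. Twisting clockwise.

```bash
python3 -m handwheel '[[[0,0,0,0,0,0,1],[0,0,0,0,0,0.07,1],[0,0,0,0,0,0.15,1],[0,0,0,0,0,0.22,1],[0,0,0,0,0,0.3,1]]]' 58; python3 -m handwheel '[[[0,0,0,0,0,0.06,1],[0,0,0,0,0,0.12,1],[0,0,0,0,0,0.18,1],[0,0,0,0,0,0.22,1],[0,0,0,0,0,0.22,1]]]';  python3 -c "
from h import *
s=robot.read_state();M=R.from_rotvec(s['eef_rot']).as_matrix();print(s['torque'],np.arctan2(M[1,0],M[0,0]))"
```

```text
time_s: 6.12
position: [507.7, 58.8, 146.4]
eef_rot: [-3.126, 0.304, -0.001]
wrist_force: [-2.3, -0.4, 5.5]
grip_width: 17.5
finger_force: 58.1
time_s: 6.53
position: [507.6, 58.5, 146.4]
eef_rot: [3.075, -0.642, 0.001]
wrist_force: [-1.8, -0.7, 5.8]
grip_width: 17.5
finger_force: 58.0
[0.03853744 0.55269254 0.29831343] -0.41158921558328704
```

```bash
python3 -m handwheel '[[[0,0,0,0,0,0.04,1],[0,0,0,0,0,0.08,1],[0,0,0,0,0,0.08,1],[0,0,0,0,0,0.08,1]]]';  python3 - <<'E'
from h import *
b=capture("side");s=robot.read_state();M=R.from_rotvec(s['eef_rot']).as_matrix();print(s['torque'],np.arctan2(M[1,0],M[0,0]))
save("side4.png",cv2.resize(b["pixels"][195:295,233:366],(798,600),interpolation=3))
E
```

```text
time_s: 6.87
position: [507.6, 58.4, 146.4]
eef_rot: [3.047, -0.763, 0.001]
wrist_force: [-2.7, -0.6, 5.9]
grip_width: 17.5
finger_force: 58.0
[0.04775775 0.5899599  0.27235471] -0.49049985231195353
```

View pics/side4.png

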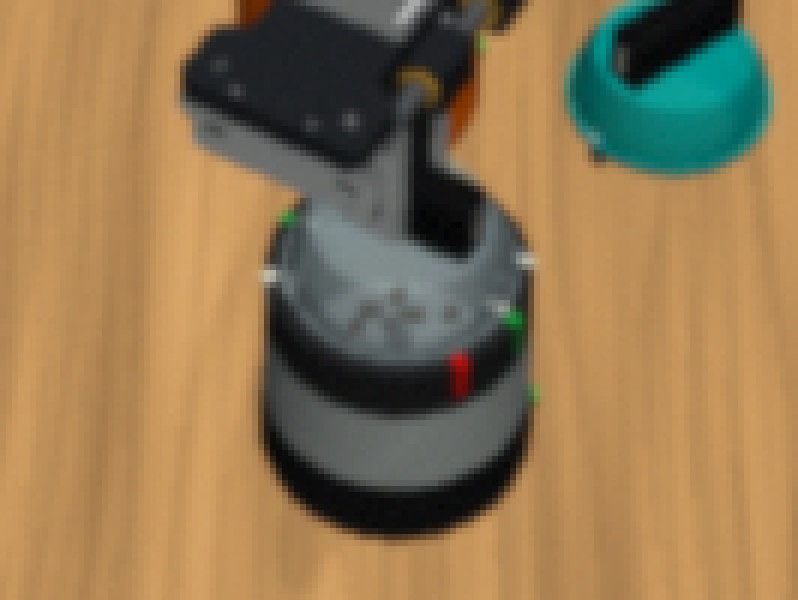

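The lid is flush. Its white pointer at crop (500,308) stands next to the green mark at (514,320). I'll check the angle numerically.

Run:
```python
from h import *
b=capture("side");im=b["pixels"];x0,y0=305,235
sub=cv2.cvtColor(im,cv2.COLOR_RGB2HSV)[235:256,305:325]
H,S,V=[sub[...,i].astype(int) for i in range(3)]
def cen(m,w):
    y,x=np.nonzero(m);ww=w[m];return (x*ww).sum()/ww.sum()+x0,(y*ww).sum()/ww.sum()+y0,m.sum()
yy,xx=np.mgrid[235:256,305:325]
g=(H>45)&(H<85)&(S>120)&(yy<251); w=(S<60)&(V>135)&(yy>241)&(xx<319)
# collar white marks for the axis: crop (270,275),(527,261)
A=cast(b,233+270/6-.5,195+275/6-.5,112);B=cast(b,233+527/6-.5,195+261/6-.5,112);C=(A+B)/2
wa=np.arctan2(*(A-B)[[1,0]]);print("white dir",wa,np.linalg.norm(A-B),C)
for m,z in((g,112),(w,116)):
    u,v,n=cen(m,V);P=cast(b,u,v,z);d=P-C;print(u,v,n,np.hypot(*d[:2]),np.arctan2(d[1],d[0]))
```

```text
white dir 0.10530427467217429 95.79059330095683 [507.34254922  59.75723137 112.        ]
318.3171677982541 248.2279340446169 11 49.100099672420946 2.6381512698937892
309.0210772833724 244.37002341920373 6 28.087039558755237 2.497881335978912
```

Run:
```python
from h import *
b=capture("side");C=np.array([507.34,59.76])
im=b["pixels"][242:251,312:321].astype(int);print(im.min(2))
s=im.min(2).astype(float);s=np.clip(s-110,0,None)
y,x=np.mgrid[242:251,312:321];u,v=(x*s).sum()/s.sum(),(y*s).sum()/s.sum()
d=cast(b,u,v,116)[:2]-C;print(u,v,np.hypot(*d),np.arctan2(d[1],d[0]))
s=robot.read_state();print(s['position'],s['torque'],s['qvel'].round(4))
```

```text
[[ 91  85  79  80  78  77  83  67  46]
 [ 91  85  83  78  76  77  83  60  41]
 [ 92  90  95  95  90  88  78  52  37]
 [ 91  95 107 116 125 116  75  41  35]
 [ 88  84  95 120 147 129  71  35  34]
 [ 84  76  80  96 107  85  43  29  32]
 [ 82  78  84  86  68  44  27  23  35]
 [ 80  84  86  72  49  31  27  20  34]
 [ 83  82  72  51  39  28  23  19  36]]
316.0967741935484 245.70967741935485 42.9214777105508 2.6573050847904893
[507.63599245  58.41543273 146.35933776] [0.07219467 0.60335238 0.26571085] [-0.0007  0.     -0.0017  0.0021  0.0009  0.0005]
```

The pointer is at 2.657 rad and the green mark at 2.638 by direct measurement (2.647 predicted from the white marks), so they agree within about 0.02 rad. The arm is steady, so I'll hand in while holding.

```bash
python3 -m handwheel '[[[0,0,0,0,0,0.01,1],[0,0,0,0,0,0.01,1],[0,0,0,0,0,0.01,1],[0,0,0,0,0,0.01,1]]]' && python3 -c "
from cell import robot
print(robot.sign_off())"
```

```text
time_s: 7.35
position: [507.6, 58.4, 146.3]
eef_rot: [3.044, -0.777, 0.001]
wrist_force: [-4.1, -1.3, 6.9]
grip_width: 17.5
finger_force: 58.1
the job is handed in; nothing more can be done
None
```

The smoky lid is fitted flush on the black grinder, twisted clockwise to the green marks within about 0.02 rad and well short of the click; the job was handed in at 7.35 s with the gripper still holding it.

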